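Load the stained-glass jig and bring the soldering iron to the ready

ROBOT

A 6-joint arm with a two-finger parallel gripper is mounted at the origin on the work surface. World frame = base frame: x ahead of the robot, y to its left, z up, the work surface at z = 0. Lengths are in m, angles in rad, forces in N, time in s.
With the tool pointing down it reaches from about 0.425 to 0.95 m from the base axis. Payload 3.5 kg.
Tool frame: the origin (TCP) lies between the finger pads; the fingertips stand 22 mm ahead of it and the grasp point (between the pads) lies 3 mm ahead of it (ctrl.nose_length is the z of the fingertips in the tool frame, in m); z points along the fingers, y is the line along which they close (so a half turn about z gives the same grasp; the last joint's range is limited). The gripper opens to 85 mm and grips with 20 to 120 N. Pads are 22 mm wide; open, the fingers measure 114 mm over their backs; the gripper's body (76 mm by 85 mm) begins 54 mm behind the grasp point. The pads swing forward as they close: fully open they stand 13 mm farther back than shut.
Start: joints at [1.036, 0.286, 1.577, -0, 1.279, -0.15], TCP at [0.253, 0.626, 0.253] pointing down, gripper open.
Joint ranges: [-2.77, 2.77], [-0.9, 2.22], [0.21, 2.48], [-1.53, 4.67], [0.24, 2.81], [-2.84, 2.84]. Speed limits (rad/s): [2.79, 2.79, 3.14, 3.14, 3.14, 3.14].

INTERFACE

Orientations are given as a unit quaternion [x, y, z, w].
In Python, from plant import ctrl gives the robot as it stands. The module is installed in compiled form; this text tells all that it offers.
- The arm moves only by the tool send_rows, never from a script. Its argument "rows" is text: rows parted by semicolons, each of 7 numbers parted by spaces: the turn, a rotation vector about the tool's x, y, z in degrees, then the shift along the tool's x, y, z in mm, then the opening, from -1 (shut) to 1 (fully open). A call has 1 to 8 rows; each row is the pose to reach, as a shift and turn from the pose commanded when the call began, along the tool's axes at that moment; what a row does not reach only later rows make up. A row lasts 1/8 s, in which the tool goes at most 62.5 mm and 10.7 degrees, less where a joint would pass 70% of its speed; a pose out of reach is approached as far as the arm can. A call with a gripper value outside its range is refused whole. The fingers move at their own pace and stop on an object; "grip_force" is the grip in N (left out, the last holds). Time passes only in rows, so rows that repeat a pose let the fingers close. It gives the time, the measured TCP pose, the force, the opening and the grip force at its end, in the units of the state.
- ctrl.get_state(): the state, without advancing time (a new reading comes with each control period).
- ctrl.read_camera(name): name is "side" or "top" or "wrist"; returns a dict with "color" (480x640x3 uint8, red, green, blue), "fx", "fy", "cx", "cy" (pixels), "extrinsics" (4x4, takes a point from world to camera coordinates). Camera axes: x right, y down, z forward; pixel columns grow to the right and rows downward; lengths in m; the calibration is good to about 2 mm. A picture is of the moment at which its call begins. There is no depth.
- ctrl.sign_off(): hands the job in; it is judged then, once.
Trained networks look in a picture, given as the dict that the camera call returned (one of the last four; its "shot" number tells which), for a name from the list of things; names that differ only in an ending like _2 or _b are one class to them, and where a whole thing is asked for, a point or a joint stands for the part that bears it (a point fixed in the world has none). Each returns a list of dicts, best first, with "p" (0 to 1); they miss things now and then, are a little off and sometimes report something else, mostly with a low value. They report only what shows in the picture. A call takes as long as a camera call. They do not tell look-alikes from the thing itself.
- ctrl.look_for(picture, target): "position" ([x, y, z] in m, in the coordinates of the camera as it stood for that picture, good to about 4 mm: the middle of the surface that is visible of it).
The state is a dict: "time": time; "qpos": joint angles; "dq": joint speeds; "joint_efforts": joint torques, N m; "eef_pos": TCP position; "tcp_rot": TCP orientation; "contact_force": force on the tool from outside, world axes, zero at the start; "wrist_torque": the same for the moment, N m; "opening": opening from 0.0 (shut) to 1.0 (fully open); "finger_force": force on a finger pad.
Only numpy, scipy, OpenCV 4.12 (cv2) and the standard library are available. Lean on these libraries where they do the work, as an engineer would, in place of code of your own. Each camera call takes 0.05 s, during which the arm holds its last target. There are 200 camera calls.

TASK

Lay the large blue glass round and the small amber glass round flat in their matching pockets of the plywood jig, setting each down gently rather than letting it fall. Then, with both seated, draw the cordless soldering iron (switched off) straight up out of its stand and finish while still holding it in the gripper: slanted like a pen, about 45 degrees with the tip lowest, the tip hovering about 3 cm above the middle of the jig, the iron touching nothing but your fingers. Do not put it down at the end, and leave the flux pot, hoop, brush and bowl where they are.

Things in the scene. Friction and masses are not known exactly. Their poses are not given: they have to be found in the camera images.
- large_round: Blue glass disc, 40 mm diameter, 16 mm thick, edges bevelled 2 mm, 50 g, lying flat on the bench. Origin at the centre of its underside, z up through its thickness.
- large_round_center (a point): Centre of the blue disc, 8 mm above its underside.
- small_round: Amber (orange) glass disc, 30 mm diameter, 16 mm thick, edges bevelled 2 mm, 28 g, lying flat on the bench. Origin at the centre of its underside, z up through its thickness.
- small_round_center (a point): Centre of the amber disc, 8 mm above its underside.
- jig: Plywood jig fixed to the bench, 160 mm (its x) by 90 mm (its y), 16 mm thick, with two blind round pockets 8 mm deep and a thin flat copper strip marking the middle between them. Origin at the centre of its underside, z up. A seated disc stands 8 mm proud of the jig's top.
- large_pocket (a point): Centre of the floor of the large pocket (46 mm diameter, 8 mm deep, rim chamfered 2.5 mm), 42 mm from the jig's middle along its +x; floor 8 mm above the bench. Takes the blue disc. The axes are the jig's.
- small_pocket (a point): Centre of the floor of the small pocket (36 mm diameter, 8 mm deep, rim chamfered 2.5 mm), 42 mm from the jig's middle along its -x; floor 8 mm above the bench. Takes the amber disc. The axes are the jig's.
- jig_middle (a point): Middle of the jig's top face, on the copper strip, 16 mm above the bench.
- stand: Soldering-iron stand fixed to the bench: grey base 90 x 90 x 12 mm with an upright dark tube (coil round it), outer diameter about 30 mm with the coil, bore 13 mm, top 95 mm above the bench. Origin at the centre of the base's underside, z up along the tube.
- iron: Cordless soldering iron, 190 mm, 140 g, loose and upright in the stand, tip down. Origin at the TIP (20 mm above the bench), z from tip to tail (up). Copper tip and 8 mm shaft from 0 to 75 mm, black 34 mm flange 75 to 83 mm (rests on the tube), round blue handle 26 mm diameter 83 to 190 mm. Raise it 80 mm to clear the tube. Balances about 130 mm from the tip.
- iron_grip (a point): Point on the axis of the iron's handle, 150 mm from the tip: a good place to grip, from above with the fingers along the handle. The axes are the iron's.
- flux_pot: Small white flux pot with green contents, 34 mm diameter, 24 mm high; loose bystander. Origin at the centre of its underside.
- hoop: Wooden hoop lying flat, 90 mm outer diameter, 10 mm high; loose bystander. Origin at the centre of its underside.
- brush: Brush lying on the bench, about 170 mm long, along its x; loose bystander. Origin near its middle on the underside.
- bowl: White bowl, 130 mm rim diameter, 60 mm high; loose bystander. Origin at the centre of its underside.
Mind the look-alikes: they are no part of the job. What is shaped like the small_round but black or pink is not meant.

How it is judged:
On the way, in this order (a step that is already met when the one before it is completed fails the run):
1. both glass rounds lie flat in their pockets, let go, while the iron is still in its stand (horizontal distance between large_round_center and large_pocket below 0.004 m and z of large_round_center in the frame of large_pocket below 0.0105 m and angle between the z axis of each of large_round, small_round and the z axis of jig, either way round below 0.09 rad and horizontal distance between small_round_center and small_pocket below 0.004 m and z of small_round_center in the frame of small_pocket below 0.0105 m and contact force between the fingers and large_round below 0.05 N and contact force between the fingers and small_round below 0.05 N and z of iron in the frame of stand below 0.026 m and horizontal distance between iron and stand below 0.01 m), for 0.2 s.
2. the iron is drawn up out of its stand in the gripper, its tip clear above the tube (z of iron in the frame of stand above 0.097 m and contact force between the fingers and iron above 0.5 N), for 0.1 s.
At the end, for the whole second after the job is handed in: Both rounds lie flat in their own pockets (4 mm, 5 degrees), untouched. The gripper holds the iron still, tip lowest, 25 to 65 degrees from upright, tip within 30 mm of the jig's middle seen from above and 12 to 60 mm over its top; the iron touches nothing else (horizontal distance between large_round_center and large_pocket below 0.004 m and z of large_round_center in the frame of large_pocket below 0.0105 m and angle between the z axis of each of large_round, small_round and the z axis of jig, either way round below 0.09 rad and horizontal distance between small_round_center and small_pocket below 0.004 m and z of small_round_center in the frame of small_pocket below 0.0105 m and contact force between each of the fingers, iron and large_round below 0.05 N and contact force between each of the fingers, iron and small_round below 0.05 N and contact force between the fingers and iron above 0.5 N and angle between iron's own z axis and vertical between 0.44 and 1.13 rad and horizontal distance between iron and jig_middle below 0.03 m and z of iron in the frame of jig_middle between 0.012 and 0.06 m and linear speed of iron below 0.03 m/s and contact force between iron and jig below 0.05 N and contact force between iron and stand below 0.05 N and contact force between iron and flux_pot below 0.05 N); the arm keeps its last pose, push and grip.
It fails at once if the flux pot, hoop, brush or bowl is moved more than 15 mm (distance of any of flux_pot, hoop, brush, bowl from where it was at the start of the episode above 0.015 m).
It fails at once if a glass round is let fall (faster than 0.75 m/s out of the fingers, a drop of about 3 cm) ((linear speed of large_round above 0.75 m/s and contact force between the fingers and large_round below 0.05 N) or (linear speed of small_round above 0.75 m/s and contact force between the fingers and small_round below 0.05 N)).
It also fails if it takes over 67 s, if anything falls off the work surface, if the arm or the gripper's body presses on something with over 40 N, if the wrist force passes 120 N, or if a joint passes its speed limit or range.

## Working session

There is one attempt and no reset: what is moved stays moved. The work goes in short steps, Python scripts to look and compute and a tool call to move; the robot and the scene stay as the last step left them, time stands still between calls to the robot, and variables do not carry over. Pictures are saved under pics/ and viewed, at most 10 in all, crops included, and the job is handed in when it is done.

Besides the shell and the picture viewer there is one more tool, called after "Emit:" by a JSON object that holds its "api" and its "payload". send_rows: Moves the arm, as the interface text tells. Its arguments: {"type":"object","properties":{"rows":{"type":"string"},"grip_force":{"type":"number"}},"required":["rows"]}

```bash
mkdir -p pics; cat > h.py <<'E'
import numpy as np, cv2
from scipy.spatial.transform import Rotation as R
from plant import ctrl
def snap(name,fn=None):
    p=ctrl.read_camera(name)
    if fn: cv2.imwrite('pics/'+fn,p['color'][:,:,::-1])
    return p
def pix2w(p,u,v,z):
    E=np.array(p['extrinsics']);Rm,t=E[:3,:3],E[:3,3]
    d=Rm.T@np.array([(u-p['cx'])/p['fx'],(v-p['cy'])/p['fy'],1]);c=-Rm.T@t
    return c+d*(z-c[2])/d[2]
def w2pix(p,X):
    E=np.array(p['extrinsics']);q=E[:3,:3]@X+E[:3,3]
    return p['fx']*q[0]/q[2]+p['cx'],p['fy']*q[1]/q[2]+p['cy']
def look(p,t):
    E=np.array(p['extrinsics']);o=[]
    for d in ctrl.look_for(p,t):
        X=E[:3,:3].T@(np.array(d['position'])-E[:3,3]);o.append((round(d['p'],2),X.round(4).tolist(),np.round(w2pix(p,X)).tolist()))
    return o
E
python3 - <<'E'
from h import *
p=snap('top','top1.png');s=snap('side','side1.png')
for n,q in(('top',p),('side',s)):
    print(n,np.round(-np.array(q['extrinsics'])[:3,:3].T@np.array(q['extrinsics'])[:3,3],3))
    for t in['large_round','small_round','jig','stand','iron','flux_pot','hoop','brush','bowl']: print(t,look(q,t)[:4])
print(ctrl.get_state())
E
```

```text
top [0.411 0.002 1.027]
large_round [(0.75, [0.432, 0.1788, 0.0188], [236.0, 328.0]), (0.57, [0.7753, 0.0425, 0.0168], [301.0, 176.0])]
small_round [(0.71, [0.5479, 0.2936, 0.0134], [186.0, 275.0]), (0.6, [0.4003, 0.3195, 0.0179], [169.0, 343.0]), (0.51, [0.4938, 0.2306, 0.0171], [213.0, 299.0]), (0.46, [0.4707, 0.308, 0.0121], [177.0, 310.0])]
jig [(0.94, [0.6157, 0.0189, 0.0157], [311.0, 244.0])]
stand [(0.72, [0.4739, -0.1911, 0.0131], [407.0, 309.0])]
iron [(0.58, [0.4826, -0.1951, 0.183], [427.0, 298.0])]
flux_pot [(0.67, [0.4201, 0.0448, 0.0274], [298.0, 334.0])]
hoop [(0.66, [0.7191, 0.2395, 0.0088], [214.0, 201.0])]
brush [(0.7, [0.4784, -0.1946, 0.1883], [427.0, 300.0]), (0.56, [0.7719, 0.0406, 0.0127], [301.0, 178.0])]
bowl [(0.9, [0.7193, -0.2758, 0.0254], [442.0, 199.0]), (0.6, [0.6138, 0.0215, 0.0153], [309.0, 245.0])]
side [0.5   0.609 0.656]
large_round [(0.69, [0.4346, 0.181, 0.0206], [398.0, 351.0])]
small_round [(0.78, [0.3988, 0.3267, 0.0158], [421.0, 444.0]), (0.77, [0.4926, 0.2347, 0.0128], [361.0, 377.0]), (0.73, [0.5485, 0.2975, 0.0147], [320.0, 408.0]), (0.58,
[... 632 characters left out ...]
0])]
{'time': 1.0, 'qpos': array([ 1.03597705e+00,  2.86258698e-01,  1.57668920e+00, -2.92550831e-05,
        1.27857659e+00, -1.49991557e-01]), 'dq': array([-0.00032728, -0.00215678, -0.0008046 ,  0.00210029, -0.00107177,
        0.00164763]), 'joint_efforts': array([-6.92943340e-04, -4.05986059e+01, -2.92941356e+01, -2.19836775e-04,
        6.05726309e-04,  3.66641501e-06]), 'eef_pos': array([0.25336498, 0.62563852, 0.25335829]), 'tcp_rot': array([1.91224625e-01, 9.81546301e-01, 2.74017401e-05, 2.46380613e-05]), 'contact_force': array([ 0.50110306, -0.05995688,  0.42113056]), 'wrist_torque': array([-0.06350669, -0.01463991, -0.00793123]), 'finger_force': 0.0, 'opening': 1.0028880067198702}
```

View pics/top1.png

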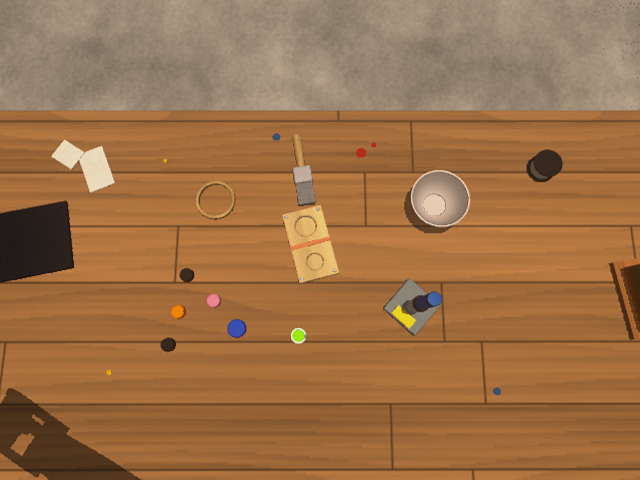

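View pics/side1.png

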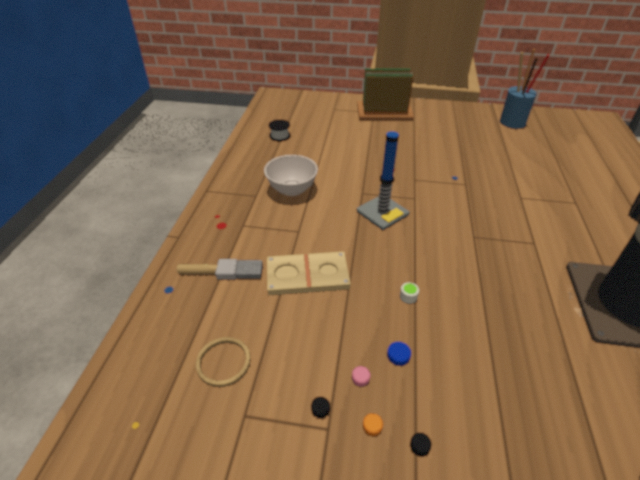

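Top view: blue disc (236,328). Candidates for the small round are amber (178,312), pink (213,300) and black (187,275) and (168,345). I choose amber by its colour. The jig's larger pocket is (305,226), the smaller (315,261). Next: a close crop to check the choice, and colour measurements.

```bash
python3 - <<'E'
from h import *
im=cv2.imread('pics/top1.png')
a=cv2.resize(im[260:360,150:270],None,fx=4,fy=4,interpolation=cv2.INTER_CUBIC)
b=cv2.resize(im[195:295,270:350],None,fx=4,fy=4,interpolation=cv2.INTER_CUBIC)
cv2.imwrite('pics/crop1.png',np.hstack([a,b]))
p=ctrl.read_camera('top');s=ctrl.read_camera('side')
for n,q in(('top',p),('side',s)):
    h=cv2.cvtColor(q['color'],cv2.COLOR_RGB2HSV)
    for nm,lo,hi,box in(('blue',(112,150,80),(128,255,255),None),('amber',(8,225,180),(20,255,255),None)):
        m=cv2.inRange(h,lo,hi);k,l,st,c=cv2.connectedComponentsWithStats(m)
        for i in range(1,k):
            if st[i,4]>60: print(n,nm,c[i].round(1),st[i],pix2w(q,*c[i],0.014).round(4))
    print(np.round(q['fx'],1),q['cx'],q['cy'])
    if n=='top':
        m=cv2.inRange(h[200:290,275:345],(14,60,190),(26,150,255));c=max(cv2.findContours(m,0,1)[0],key=cv2.contourArea)
        c=c+[275,200];r=cv2.minAreaRect(c);B=cv2.boxPoints(r)
        print(r,[pix2w(q,*x,.016).round(4).tolist() for x in B],pix2w(q,*r[0],.016).round(4))
E
```

```text
top blue [236.4 328.1] [228 320  18  17 243] [0.4321 0.178  0.014 ]
top amber [177.  311.2] [171 305  13  13 131] [0.4681 0.308  0.014 ]
463.3 318.7022755994844 245.81878015271087
((314.719970703125, 261.07470703125), (33.49614334106445, 40.64628219604492), 75.0685806274414) [[0.6028, 0.0629, 0.016], [0.6266, -0.0245, 0.016], [0.5538, -0.0432, 0.016], [0.5306, 0.0431, 0.016]] [0.5782 0.0096 0.016 ]
side blue [399.2 353. ] [388 343  22  21 183] [0.4323 0.181  0.014 ]
437.4 320.0210767936534 231.83260907164112
```

View pics/crop1.png

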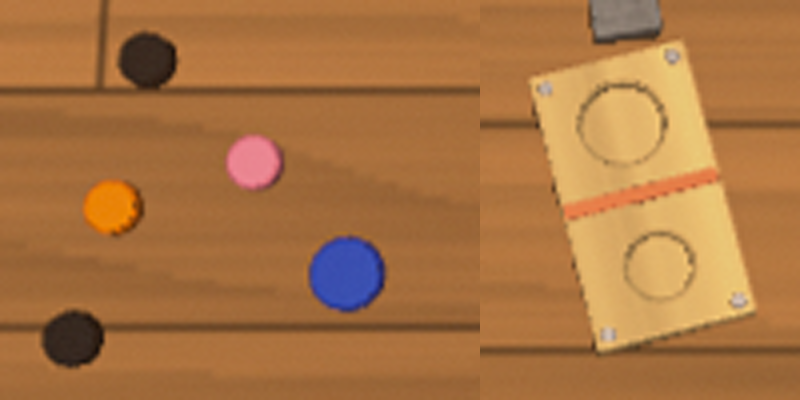

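The crop confirms it: amber at (112,207), pink at (254,162), blacks at (147,60) and (72,338), and the blue disc at (346,273). The large pocket is the far one (621,124) and the small one the near (659,266). I'll plan a hover above the discs, with tool y along jig y.

```bash
cat >> h.py <<'E'
JY=np.deg2rad(15.2)
def down(yaw): # tool z down, tool y at yaw+90deg in world
    y=np.array([-np.sin(yaw),np.cos(yaw),0]);z=np.array([0,0,-1.]);return R.from_matrix(np.c_[np.cross(y,z),y,z])
def plan(p1,R1=None):
    s=ctrl.get_state();R0=R.from_quat(s['tcp_rot']);R1=R1 or down(JY)
    print('turn',np.rad2deg((R0.inv()*R1).as_rotvec()).round(2),'shift',(R0.inv().apply(np.array(p1)-s['eef_pos'])*1000).round(1),'pos',s['eef_pos'].round(4),'t',s['time'],'F',s['contact_force'].round(1),'open',round(s['opening'],3))
E
python3 - <<'E'
from h import *
print(ctrl.nose_length)
plan([.452,.22,.22])
p=ctrl.read_camera('top')
L=pix2w(p,305.25,226,.016);S=pix2w(p,314.9,261.5,.016);print(L,S,np.linalg.norm(L-S),np.rad2deg(np.arctan2(*(L-S)[1::-1])))
E
```

```text
0.022
turn [ -0.    -0.   -37.24] shift [-336.4 -301.4   33.3] pos [0.2533 0.6256 0.2533] t 1.1 F [-0.5 -1.1 -0.1] open 1.001
[0.65792384 0.03106808 0.016     ] [0.57720441 0.00922447 0.016     ] 0.08362277738587111 15.14222878273227
```

Emit:
{"api": "send_rows", "payload": {"rows": "0 0 -37.2 -336 -301 33 0.4;0 0 -37.2 -336 -301 33 0.4;0 0 -37.2 -336 -301 33 0.4;0 0 -37.2 -336 -301 33 0.4;0 0 -37.2 -336 -301 33 0.4;0 0 -37.2 -336 -301 33 0.4;0 0 -37.2 -336 -301 33 0.4;0 0 -37.2 -336 -301 33 0.4"}}

```text
time: 2.15
eef_pos: [0.4529, 0.2176, 0.2203]
tcp_rot: [-0.13, 0.992, -0.0, 0.0]
contact_force: [0.3, -0.2, 0.5]
opening: 0.701
finger_force: 0.0
```

Emit:
{"api": "send_rows", "payload": {"rows": "0 0 0 0 0 0 0.4;0 0 0 0 0 0 0.4"}}

```text
time: 2.4
eef_pos: [0.4515, 0.2212, 0.2205]
tcp_rot: [-0.132, 0.991, 0.0, 0.0]
contact_force: [0.1, -0.1, -0.2]
opening: 0.7
finger_force: 0.0
```

```bash
cat >> h.py <<'E'
def blob(q,nm,z=.014):
    h=cv2.cvtColor(q['color'],cv2.COLOR_RGB2HSV)
    lo,hi=dict(blue=((110,150,60),(130,255,255)),amber=((8,225,150),(20,255,255)))[nm]
    m=cv2.morphologyEx(cv2.inRange(h,lo,hi),cv2.MORPH_OPEN,np.ones((3,3)));o=[]
    for c in cv2.findContours(m,0,1)[0]:
        if cv2.contourArea(c)>300:
            (u,v),(a,b),_=cv2.minAreaRect(c);X=pix2w(q,u,v,z);o.append((np.round([u,v,a,b]).tolist(),X.round(4).tolist()))
    return o
E
python3 - <<'E'
from h import *
w=snap('wrist','w1.png')
for n in('blue','amber'):print(n,blob(w,n))
E=w['extrinsics'];print(w['fx'],-E[:3,:3].T@E[:3,3]);plan([.432,.179,.1])
E
```

```text
blue [([270.0, 167.0, 48.0, 48.0], [0.4299, 0.1773, 0.014])]
amber []
416.2418618969612 [0.380195   0.2024035  0.34119717]
turn [0.02 0.01 0.03] shift [ 29.9 -35.9 120.5] pos [0.4514 0.2215 0.2205] t 2.45 F [ 0.8 -0.2 -0.3] open 0.698
```

View pics/w1.png

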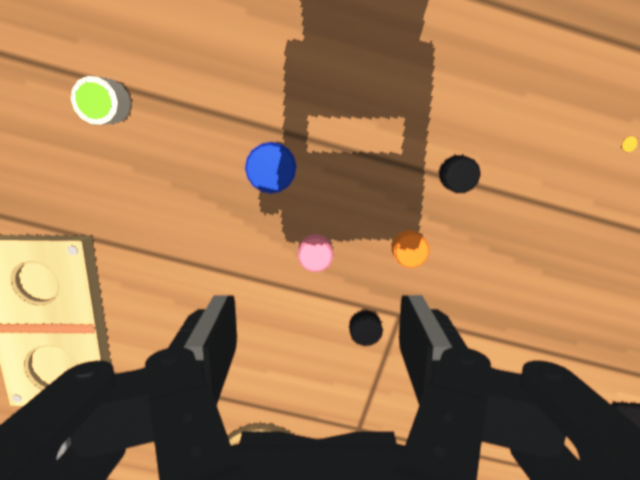

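The wrist view shows blue at (270,167), amber at (411,249) (partly in shadow), pink at (315,253) and black at (460,174) and (366,327). I'll go above blue and re-measure.

Emit:
{"api": "send_rows", "payload": {"rows": "0 0 0 31 -35 120 0.4;0 0 0 31 -35 120 0.4;0 0 0 31 -35 120 0.4;0 0 0 31 -35 120 0.4"}}

```text
time: 2.95
eef_pos: [0.4323, 0.1798, 0.1021]
tcp_rot: [-0.132, 0.991, 0.0, 0.001]
contact_force: [1.0, 0.5, 0.9]
opening: 0.699
finger_force: 0.0
```

```bash
python3 - <<'E'
from h import *
w=snap('wrist','w2.png');t=ctrl.read_camera('top')
for z in(.012,.016):print(blob(w,'blue',z),blob(t,'blue',z))
plan([.431,.1785,.028])
E
```

```text
[([313.0, 250.0, 73.0, 72.0], [0.43, 0.177, 0.012])] []
[([313.0, 250.0, 73.0, 72.0], [0.4287, 0.1767, 0.016])] []
turn [-0.02  0.36  0.01] shift [ 3.4 -0.6 75.5] pos [0.4337 0.1799 0.1035] t 3.05 F [ 0.4 -0.4  0.8] open 0.703
```

View pics/w2.png

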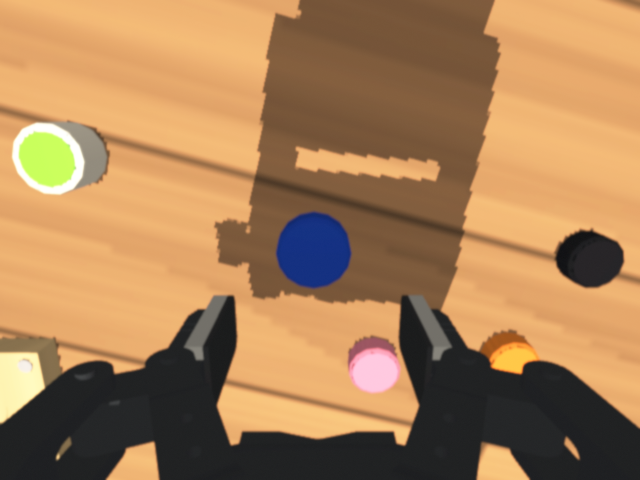

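Blue is centred ahead of the fingers at (313,250), with nothing in the way of the fingers. Descending.

Emit:
{"api": "send_rows", "payload": {"rows": "0 0 0 1 -2 40 0.4;0 0 0 1 -2 62 0.4;0 0 0 1 -2 73 0.4;0 0 0 1 -2 73 0.4;0 0 0 1 -2 73 0.4"}}

```text
time: 3.68
eef_pos: [0.4319, 0.1768, 0.0288]
tcp_rot: [-0.132, 0.991, 0.0, 0.001]
contact_force: [-0.6, 0.7, 0.2]
opening: 0.7
finger_force: 0.0
```

Emit:
{"api": "send_rows", "payload": {"rows": "0 0 0 0 0 0 -0.3;0 0 0 0 0 0 -0.3;0 0 0 0 0 0 -0.3;0 0 0 0 0 0 -0.3;0 0 0 0 0 0 -0.3", "grip_force": 25}}

```text
time: 4.3
eef_pos: [0.4314, 0.1766, 0.0286]
tcp_rot: [-0.132, 0.991, 0.0, 0.001]
contact_force: [-1.4, 0.2, 5.7]
opening: 0.443
finger_force: 24.7
```

The 5.7 N upward force and the opening of about 37.7 mm suggest the pads are only on the bevel. I'll reopen, go lower and regrip.

Emit:
{"api": "send_rows", "payload": {"rows": "0 0 0 0 0 0 0.3;0 0 0 0 0 0 0.3;0 0 0 0 0 5 0.3;0 0 0 0 0 5 0.3;0 0 0 0 0 5 0.3"}}

```text
time: 4.92
eef_pos: [0.4304, 0.1764, 0.0221]
tcp_rot: [-0.132, 0.991, -0.0, -0.0]
contact_force: [0.1, -0.2, -0.9]
opening: 0.649
finger_force: 0.0
```

Emit:
{"api": "send_rows", "payload": {"rows": "0 0 0 0 0 0 -0.3;0 0 0 0 0 0 -0.3;0 0 0 0 0 0 -0.3;0 0 0 0 0 0 -0.3;0 0 0 0 0 0 -0.3"}}

```text
time: 5.55
eef_pos: [0.4308, 0.1765, 0.0226]
tcp_rot: [-0.132, 0.991, -0.0, 0.0]
contact_force: [-0.8, -0.5, 3.1]
opening: 0.457
finger_force: 25.4
```

Emit:
{"api": "send_rows", "payload": {"rows": "0 0 0 0 0 -5 -0.3;0 0 0 0 0 -20 -0.3;0 0 0 0 0 -60 -0.3;0 0 0 0 0 -60 -0.3;0 0 0 0 0 -60 -0.3"}}

```text
time: 6.18
eef_pos: [0.4303, 0.1764, 0.0825]
tcp_rot: [-0.132, 0.991, 0.0, 0.0]
contact_force: [-0.1, -1.0, -1.6]
opening: 0.449
finger_force: 25.4
```

```bash
python3 - <<'E'
from h import *
w=ctrl.read_camera('wrist')
s=ctrl.read_camera('side');z=.075
u,v=map(int,w2pix(s,np.array([.431,.177,.075])))
a=cv2.resize(s['color'][v-60:v+60,u-60:u+60],(480,480),interpolation=cv2.INTER_CUBIC)
b=w['color'][:480,160:480]
cv2.imwrite('pics/g1.png',np.hstack([a,b])[:,:,::-1]);
X=[.6579,.0311];plan([*X,.13])
E
```

```text
turn [ 0.01 -0.12 -0.05] shift [-182.3 -199.8  -49. ] pos [0.4296 0.1763 0.0814] t 6.275 F [ 0.1 -0.1 -0.9] open 0.457
```

View pics/g1.png

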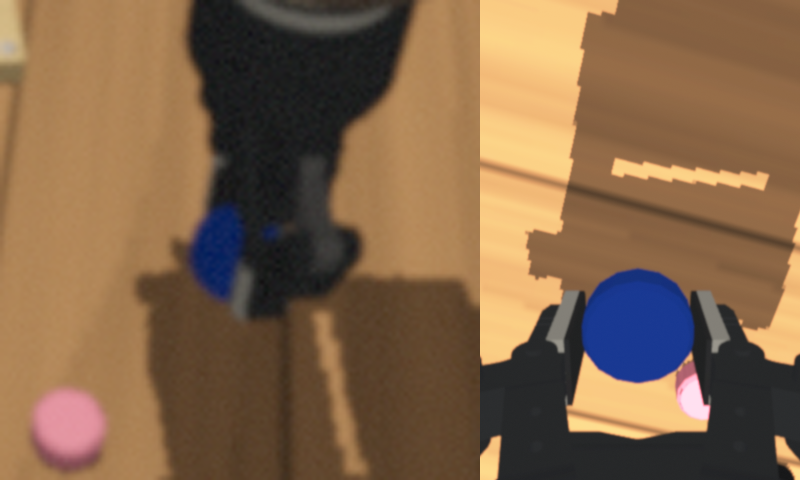

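Disc held between the pads, centred at about (318,325) in the wrist view. I'll measure how it sits, then move over the pocket.

```bash
python3 - <<'E'
from h import *
w=ctrl.read_camera('wrist');st=ctrl.get_state()
h=cv2.cvtColor(w['color'],cv2.COLOR_RGB2HSV);m=cv2.inRange(h,(105,120,30),(135,255,255))
c=max(cv2.findContours(m,0,1)[0],key=cv2.contourArea);print(cv2.boundingRect(c),cv2.fitEllipse(c))
E=w['extrinsics'];T=R.from_quat(st['tcp_rot']).as_matrix()
print('cam in tool',T.T@(-E[:3,:3].T@E[:3,3]-st['eef_pos']),'axes',(T.T@E[:3,:3].T).round(3))
for r in range(255,400,6): print(r,w['color'][r,318],end=' ')
E
```

```text
(261, 269, 114, 113) ((317.4446105957031, 325.7917785644531), (110.81025695800781, 113.0401382446289), 89.55427551269531)
cam in tool [ 0.07372693  0.00059208 -0.1208698 ] axes [[ 0.001 -0.959 -0.284]
 [ 1.     0.001 -0.   ]
 [ 0.001 -0.284  0.959]]
255 [142 104  70] 261 [143 105  70] 267 [124  94  84] 273 [ 22  50 124] 279 [ 21  49 125] 285 [ 25  55 145] 291 [ 25  56 146] 297 [ 25  57 146] 303 [ 25  57 147] 309 [ 26  57 147] 315 [ 24  56 146] 321 [ 24  56 146] 327 [ 25  56 146] 333 [ 25  56 146] 339 [ 25  56 147] 345 [ 25  57 147] 351 [ 25  57 146] 357 [ 25  57 146] 363 [ 25  56 146] 369 [ 25  57 147] 375 [ 25  57 146] 381 [ 49  62 143] 387 [251 207 134] 393 [250 203 131] 399 [250 202 131]
```

Emit:
{"api": "send_rows", "payload": {"rows": "0 0 0 0 0 -49 -0.3;0 0 0 -60 -66 -49 -0.3;0 0 0 -120 -132 -49 -0.3;0 0 0 -182 -200 -49 -0.3;0 0 0 -182 -200 -49 -0.3;0 0 0 -182 -200 -49 -0.3;0 0 0 -182 -200 -49 -0.3"}}

```text
time: 7.2
eef_pos: [0.6587, 0.0299, 0.1296]
tcp_rot: [-0.131, 0.991, 0.0, -0.001]
contact_force: [0.6, 0.2, -0.1]
opening: 0.446
finger_force: 25.6
```

```bash
python3 - <<'E'
from h import *
w=snap('wrist','w3.png');t=snap('top','t3.png');print(look(w,'large_pocket')[:2])
for n,X in(('L',[.6579,.0311,.016]),('S',[.5772,.0092,.016])):print(n,w2pix(w,np.array(X)))
plan([.6579,.0311,.13])
E
```

```text
[(0.96, [0.6021, 0.0146, 0.0182], [316.0, 141.0])]
L (np.float64(318.8291092250004), np.float64(241.9016482579314))
S (np.float64(318.7159606643802), np.float64(92.16088342389031))
turn [ 0.07 -0.14 -0.01] shift [-0.6 -0.9  0.2] pos [0.657  0.0318 0.1302] t 7.35 F [-0.2 -0.4 -0.8] open 0.452
```

View pics/w3.png

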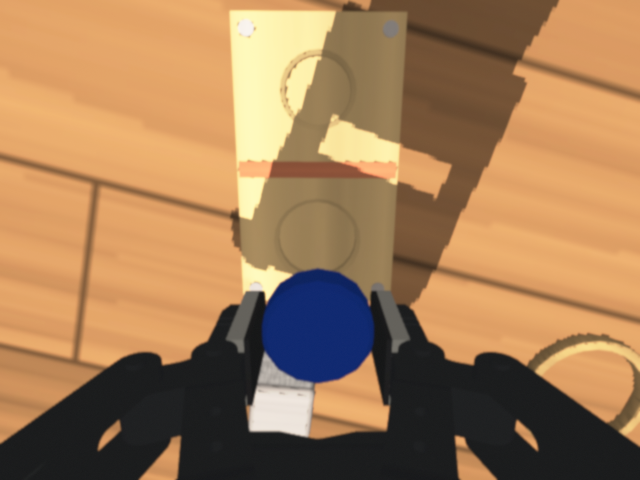

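Jig seen with the large pocket at about (318,238) and the small at (317,88), within 2 mm of the top-camera estimate. The disc is laterally aligned at u=317. Descending.

Emit:
{"api": "send_rows", "payload": {"rows": "0 0 0 -1 0 45 -0.3;0 0 0 -1 0 80 -0.3;0 0 0 -1 0 92 -0.3;0 0 0 -1 0 94 -0.3;0 0 0 -1 0 94 -0.3;0 0 0 -1 0 94 -0.3"}}

```text
time: 8.1
eef_pos: [0.66, 0.0313, 0.0385]
tcp_rot: [-0.132, 0.991, -0.0, 0.001]
contact_force: [1.1, -0.3, -0.1]
opening: 0.451
finger_force: 25.6
```

Emit:
{"api": "send_rows", "payload": {"rows": "0 0 0 0 0 1 -0.3;0 0 0 0 0 2 -0.3;0 0 0 0 0 2 -0.3"}}

```text
time: 8.48
eef_pos: [0.6599, 0.0312, 0.0368]
tcp_rot: [-0.132, 0.991, -0.0, 0.0]
contact_force: [-3.0, 0.3, 5.2]
opening: 0.455
finger_force: 28.7
```

Resting on the chamfer at the +x side. I'll shift back 2 mm and lower.

Emit:
{"api": "send_rows", "payload": {"rows": "0 0 0 2 0 -1 -0.3;0 0 0 2.5 0 0 -0.3;0 0 0 2.5 0 1 -0.3;0 0 0 2.5 0 2 -0.3;0 0 0 2.5 0 2 -0.3"}}

```text
time: 9.1
eef_pos: [0.6579, 0.0306, 0.0367]
tcp_rot: [-0.132, 0.991, 0.0, 0.0]
contact_force: [-6.4, 0.1, 14.4]
opening: 0.453
finger_force: 33.4
```

```bash
python3 - <<'E'
from h import *
w=snap('wrist','w4.png');h=cv2.cvtColor(w['color'],cv2.COLOR_RGB2HSV);m=cv2.inRange(h,(105,120,30),(135,255,255))
c=max(cv2.findContours(m,0,1)[0],key=cv2.contourArea);x,y,a,b=cv2.boundingRect(c);print(x,y,a,b)
g=w['color'][:,318].astype(int)
print('disc col',[(r,g[r].tolist()) for r in range(y-4,y+20,3)])
for z in(.028,.030,.032):print(z,'near top edge',pix2w(w,318,y,z).round(4),'far',pix2w(w,318,y+b,z).round(4))
# copper strip
m2=cv2.inRange(h,(3,100,90),(11,200,255));ys,xs=np.nonzero(m2[:200,270:370]);print('strip',len(ys),np.median(ys),pix2w(w,318,np.median(ys),.016).round(4))
for ro in range(0,200,8):print(ro,g[ro].tolist(),end=' ')
print(ctrl.get_state()['contact_force'],ctrl.get_state()['wrist_torque'])
E
```

```text
261 270 114 112
disc col [(266, [137, 113, 80]), (269, [46, 49, 86]), (272, [13, 32, 87]), (275, [13, 33, 87]), (278, [11, 32, 87]), (281, [14, 35, 96]), (284, [14, 36, 101]), (287, [16, 37, 102])]
0.028 near top edge [0.6352 0.0252 0.028 ] far [0.6771 0.0366 0.028 ]
0.03 near top edge [0.6345 0.025  0.03  ] far [0.6757 0.0362 0.03  ]
0.032 near top edge [0.6337 0.0248 0.032 ] far [0.6743 0.0358 0.032 ]
strip 509 197.0 [0.6138 0.0194 0.016 ]
0 [135, 112, 75] 8 [119, 99, 67] 16 [117, 97, 66] 24 [140, 117, 79] 32 [140, 117, 80] 40 [140, 117, 79] 48 [140, 117, 79] 56 [141, 117, 80] 64 [141, 117, 79] 72 [141, 117, 79] 80 [142, 117, 80] 88 [142, 117, 80] 96 [142, 117, 79] 104 [142, 117, 80] 112 [141, 117, 79] 120 [141, 117, 80] 128 [141, 117, 80] 136 [134, 112, 76] 144 [136, 113, 77] 152 [248, 224, 152] 160 [249, 226, 155] 168 [249, 226, 155] 176 [249, 226, 154] 184 [245, 220, 148] 192 [135, 110, 75] [-6.07962457  0.91499496 14.37555224] [ 0.19250846  1.03378634 -0.00636169]
```

View pics/w4.png

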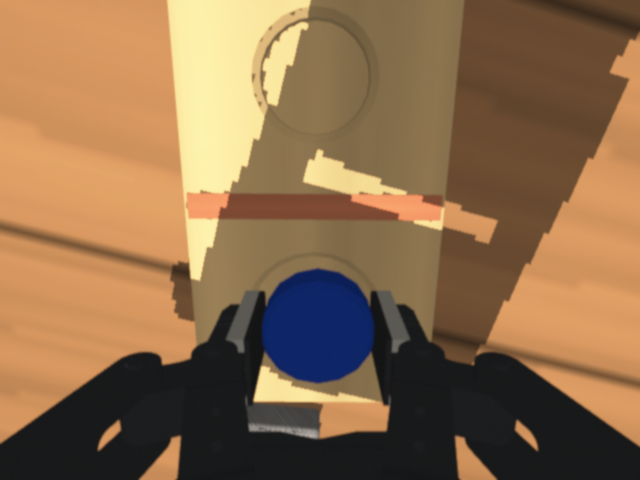

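The disc is centred over the pocket (its rim arc shows evenly at v≈253–270), and the wrist reads a force because the fingertips are on the jig top. The disc bottom is already below the rim, so I'll ease the pressure and release slowly.

Emit:
{"api": "send_rows", "payload": {"rows": "0 0 0 -0.5 0 -1.5 -0.3;0 0 0 -0.5 0 -1.5 -0.3;0 0 0 -0.5 0 -1.5 0.1;0 0 0 -0.5 0 -1.5 0.2;0 0 0 -0.5 0 -1.5 0.2;0 0 0 -0.5 0 -1.5 0.2"}}

```text
time: 9.9
eef_pos: [0.6577, 0.0306, 0.0348]
tcp_rot: [-0.132, 0.991, -0.0, 0.0]
contact_force: [1.6, -0.6, 2.2]
opening: 0.599
finger_force: 1.4
```

```bash
python3 - <<'E'
from h import *
w=snap('wrist','w5.png');h=cv2.cvtColor(w['color'],cv2.COLOR_RGB2HSV);m=cv2.inRange(h,(105,120,30),(135,255,255))
c=max(cv2.findContours(m,0,1)[0],key=cv2.contourArea);x,y,a,b=cv2.boundingRect(c);print(x,y,a,b,cv2.fitEllipse(c))
for z in(.022,.024):print(z,pix2w(w,318,y,z).round(4),pix2w(w,318,y+b,z).round(4))
Z=.022
# predicted extents if seated at wrist-frame pocket
for dx in(-20,20):
    q=np.array([.6563+dx*.000965,.0306+dx*.00026,Z]);print(dx,w2pix(w,q))
st=ctrl.get_state();print(st['eef_pos'],st['opening'],st['contact_force'])
E
```

```text
262 266 110 110 ((316.72344970703125, 321.3603820800781), (107.54466247558594, 108.41316223144531), 4.750231742858887)
0.022 [0.6351 0.0252 0.022 ] [0.6772 0.0367 0.022 ]
0.024 [0.6344 0.025  0.024 ] [0.6759 0.0363 0.024 ]
-20 (np.float64(317.07805380001), np.float64(271.0010678498674))
20 (np.float64(316.88939512397747), np.float64(371.76688742879344))
[0.65772737 0.03060207 0.03483781] 0.5988835160780307 [ 0.66713867 -0.06561889  3.72470146]
```

The disc dropped about 6 mm relative to the tool, consistent with being seated. Rising and checking with the top camera once clear.

Emit:
{"api": "send_rows", "payload": {"rows": "0 0 0 0 0 -4 0.25;0 0 0 0 0 -15 0.3;0 0 0 0 0 -65 0.4;0 0 0 0 0 -100 0.4;0 0 0 60 0 -100 0.4;0 0 0 120 0 -100 0.4;0 0 0 120 0 -100 0.4;0 0 0 120 0 -100 0.4"}}

```text
time: 10.95
eef_pos: [0.5424, -0.0008, 0.1359]
tcp_rot: [-0.132, 0.991, -0.0, 0.001]
contact_force: [-0.3, -0.3, 0.4]
opening: 0.702
finger_force: 0.0
```

```bash
python3 - <<'E'
from h import *
w=snap('wrist','w6.png');t=snap('top','t6.png');s=snap('side','s6.png')
h=cv2.cvtColor(s['color'],cv2.COLOR_RGB2HSV);print('w',blob(w,'blue',.022));
for n,q in(('t',t),('s',s)):
  h=cv2.cvtColor(q['color'],cv2.COLOR_RGB2HSV);m=cv2.inRange(h,(110,120,40),(130,255,255));k,l,S,c=cv2.connectedComponentsWithStats(m)
  print(n,[(c[i].round(1).tolist(),S[i].tolist(),pix2w(q,*c[i],.022).round(4).tolist()) for i in range(1,k) if S[i,4]>80])
a=w['color'][240:480,140:500];b=cv2.resize(s['color'][235:315,245:365],(360,240),interpolation=cv2.INTER_CUBIC)
cv2.imwrite('pics/seat1.png',np.hstack([a,b])[:,:,::-1])
plan([.4695,.308,.1])
E
```

```text
w [([318.0, 407.0, 56.0, 57.0], [0.654, 0.0304, 0.022])]
t [([434.6, 298.3], [428, 292, 13, 14, 109], [0.4957, -0.2501, 0.022])]
s [([285.6, 271.1], [277, 264, 18, 15, 221], [0.6595, 0.035, 0.022])]
turn [-0.07  0.14 -0.02] shift [ -9.2 317.4  35.7] pos [ 0.5436 -0.0007  0.136 ] t 11.1 F [-0.3 -0.6 -0. ] open 0.701
```

View pics/seat1.png

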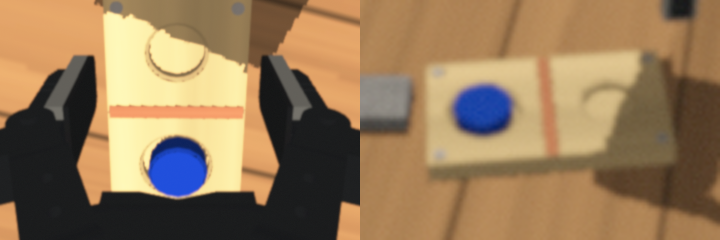

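Blue disc is seated flat in the large pocket (both views, about (178,172) and (482,108)), jig clear. Now to amber.

Emit:
{"api": "send_rows", "payload": {"rows": "0 0 0 -2 60 10 0.3;0 0 0 -4 120 20 0.3;0 0 0 -6 180 30 0.3;0 0 0 -8 240 36 0.3;0 0 0 -9 300 36 0.3;0 0 0 -9 317 36 0.3;0 0 0 -9 317 36 0.3;0 0 0 -9 317 36 0.3"}}

```text
time: 12.1
eef_pos: [0.4684, 0.3067, 0.0988]
tcp_rot: [-0.131, 0.991, -0.0, 0.0]
contact_force: [0.1, 0.3, 0.2]
opening: 0.649
finger_force: 0.0
```

Emit:
{"api": "send_rows", "payload": {"rows": "0 0 0 0 0 0 0.3;0 0 0 0 0 0 0.3"}}

```text
time: 12.35
eef_pos: [0.4681, 0.3066, 0.0989]
tcp_rot: [-0.131, 0.991, -0.0, 0.0]
contact_force: [0.3, -0.4, 0.1]
opening: 0.648
finger_force: 0.0
```

```bash
python3 - <<'E'
from h import *
w=snap('wrist','w7.png');h=cv2.cvtColor(w['color'],cv2.COLOR_RGB2HSV)
m=cv2.inRange(h,(8,238,60),(22,255,255));k,l,S,c=cv2.connectedComponentsWithStats(m)
for i in range(1,k):
  if S[i,4]>150:
    x,y,a,b=S[i,:4];print(S[i],c[i],pix2w(w,x+a/2,y+b/2,.014).round(4))
print(h[200:300:10,318].tolist());print(look(w,'small_round')[:3]);plan([.4695,.308,.0285])
E
```

```text
[[14, 132, 131], [14, 132, 131], [14, 132, 126], [13, 205, 190], [13, 206, 199], [13, 208, 199], [13, 207, 198], [13, 207, 197], [13, 206, 186], [14, 129, 127]]
[(0.8, [0.4665, 0.3079, 0.0202], [320.0, 261.0]), (0.79, [0.5421, 0.2932, 0.0174], [259.0, 375.0]), (0.79, [0.3989, 0.3255, 0.0144], [392.0, 138.0])]
turn [-0.    0.   -0.12] shift [-1.8  0.5 70.4] pos [0.4679 0.307  0.0989] t 12.45 F [-0.2  0.4  0.4] open 0.649
```

```bash
python3 - <<'E'
from h import *
im=cv2.imread('pics/w7.png');h=cv2.cvtColor(im,cv2.COLOR_BGR2HSV);w=ctrl.read_camera('wrist')
m=cv2.morphologyEx(cv2.inRange(h,(10,175,100),(16,255,255)),cv2.MORPH_OPEN,np.ones((5,5)));k,l,S,c=cv2.connectedComponentsWithStats(m)
for i in range(1,k):
  if S[i,4]>500: x,y,a,b=S[i,:4];print(S[i],c[i],pix2w(w,x+a/2,y+b/2,.014).round(4),pix2w(w,x+a/2,y+b/2,.016).round(4))
E
```

```text
[ 289  223   57   59 2649] [316.92374481 252.55001888] [0.4644 0.3066 0.014 ] [0.4638 0.3064 0.016 ]
```

Emit:
{"api": "send_rows", "payload": {"rows": "0 0 0 2 0 40 0.3;0 0 0 2 0 62 0.3;0 0 0 2 0 70.5 0.3;0 0 0 2 0 70.5 0.3;0 0 0 2 0 70.5 0.3"}}

```text
time: 13.12
eef_pos: [0.4666, 0.3076, 0.0295]
tcp_rot: [-0.132, 0.991, 0.0, 0.001]
contact_force: [0.2, -0.0, 0.5]
opening: 0.649
finger_force: 0.0
```

Emit:
{"api": "send_rows", "payload": {"rows": "0 0 0 0 0 0 -0.5;0 0 0 0 0 0 -0.5;0 0 0 0 0 0 -0.5;0 0 0 0 0 0 -0.5;0 0 0 0 0 0 -0.5;0 0 0 0 0 0 -0.5"}}

```text
time: 13.88
eef_pos: [0.4663, 0.3075, 0.0294]
tcp_rot: [-0.132, 0.991, 0.0, 0.001]
contact_force: [-0.7, -0.3, 6.6]
opening: 0.329
finger_force: 24.8
```

Emit:
{"api": "send_rows", "payload": {"rows": "0 0 0 0 0 -5 -0.5;0 0 0 0 0 -20 -0.5;0 0 0 0 0 -60 -0.5;0 0 0 0 0 -100 -0.5;0 0 0 0 0 -100 -0.5"}}

```text
time: 14.5
eef_pos: [0.4682, 0.3083, 0.1333]
tcp_rot: [-0.132, 0.991, 0.001, 0.004]
contact_force: [0.6, 0.6, -0.8]
opening: 0.329
finger_force: 24.8
```

```bash
python3 - <<'E'
from h import *
w=snap('wrist','w8.png');h=cv2.cvtColor(w['color'],cv2.COLOR_RGB2HSV)
m=cv2.morphologyEx(cv2.inRange(h,(9,170,100),(18,255,255)),cv2.MORPH_OPEN,np.ones((5,5)));k,l,S,c=cv2.connectedComponentsWithStats(m)
for i in range(1,k):
  if S[i,4]>500: print(S[i],c[i])
plan([.5765,.0085,.13])
E
```

```text
[ 278  274   80   85 5440] [317.46305147 316.18621324]
turn [ 0.04  0.27 -0.04] shift [ -27.7 -317.5    0.8] pos [0.4668 0.3077 0.1309] t 14.55 F [-0.3 -0.6 -0.8] open 0.332
```

Emit:
{"api": "send_rows", "payload": {"rows": "0 0 0 -5 -60 0 -0.5;0 0 0 -10 -120 0 -0.5;0 0 0 -16 -180 0 -0.5;0 0 0 -21 -240 0 -0.5;0 0 0 -28 -300 0 -0.5;0 0 0 -28 -317 0 -0.5;0 0 0 -28 -317 0 -0.5;0 0 0 -28 -317 0 -0.5"}}

```text
time: 15.55
eef_pos: [0.5744, 0.0099, 0.1274]
tcp_rot: [-0.132, 0.991, 0.001, -0.001]
contact_force: [0.4, 0.2, 0.6]
opening: 0.331
finger_force: 24.8
```

```bash
python3 - <<'E'
from h import *
w=snap('wrist','w9.png');h=cv2.cvtColor(w['color'],cv2.COLOR_RGB2HSV);plan([.577,.0088,.13])
g=cv2.cvtColor(w['color'],cv2.COLOR_RGB2GRAY)
for z,X,r in((.016,[.577,.0088],.0255),(.016,[.577,.0088],.0205)): print([np.round(w2pix(w,np.array([X[0]+s*r*.965,X[1]+s*r*.262,z]))).tolist() for s in(-1,1)],[np.round(w2pix(w,np.array([X[0]-s*r*.262,X[1]+s*r*.965,z]))).tolist() for s in(-1,1)])
c=cv2.resize(w['color'][120:400,200:440],(640,600)[:2] and (514,600),interpolation=cv2.INTER_CUBIC);cv2.imwrite('pics/w9c.png',c[:,:,::-1])
e=cv2.Canny(g,30,80);print('col318',np.nonzero(e[:300,317])[0].tolist(),np.nonzero(e[:300,321])[0].tolist());print('row235',np.nonzero(e[235])[0].tolist())
E
```

```text
turn [ 0.06 -0.08  0.06] shift [-2.  -1.9 -2.4] pos [0.5746 0.0102 0.1276] t 15.6 F [-0.5 -0.6  0.1] open 0.33
[[313.0, 205.0], [313.0, 287.0]] [[270.0, 247.0], [357.0, 247.0]]
[[313.0, 213.0], [313.0, 280.0]] [[278.0, 247.0], [348.0, 247.0]]
col318 [81, 82, 83, 177, 216, 270, 273] [78, 79, 80, 177, 217, 269, 274]
row235 [232, 235, 284, 390, 453, 565, 566, 567, 568, 590]
```

Emit:
{"api": "send_rows", "payload": {"rows": "0 0 0 -2.5 -2 40 -0.5;0 0 0 -2.5 -2 75 -0.5;0 0 0 -2.5 -2 82 -0.5;0 0 0 -2.5 -2 82 -0.5;0 0 0 -2.5 -2 82 -0.5"}}

```text
time: 16.23
eef_pos: [0.5797, 0.0075, 0.0482]
tcp_rot: [-0.132, 0.991, -0.0, 0.002]
contact_force: [-0.3, -0.6, 0.8]
opening: 0.332
finger_force: 24.8
```

```bash
python3 - <<'E'
from h import *
plan([.5775,.0088,.038])
E
```

```text
turn [-0.08  0.17 -0.01] shift [ 1.8  1.9 10.2] pos [0.5797 0.0075 0.0482] t 16.225 F [-0.3 -0.6  0.8] open 0.332
```

Emit:
{"api": "send_rows", "payload": {"rows": "0 0 0 1 1 0 -0.5;0 0 0 1 1 0 -0.5;0 0 0 1 1 0 -0.5"}}

```text
time: 16.6
eef_pos: [0.5774, 0.0078, 0.0467]
tcp_rot: [-0.132, 0.991, -0.0, 0.0]
contact_force: [0.3, 0.3, -0.1]
opening: 0.332
finger_force: 24.8
```

```bash
python3 - <<'E'
from h import *
plan([.5775,.0088,.038])
E
```

```text
turn [-0.01  0.03 -0.06] shift [-0.4  0.9  8.7] pos [0.5774 0.0078 0.0467] t 16.6 F [ 0.3  0.3 -0.1] open 0.332
```

Emit:
{"api": "send_rows", "payload": {"rows": "0 0 0 0 1 2 -0.5;0 0 0 0 1 4 -0.5;0 0 0 0 1 6 -0.5;0 0 0 0 1 8 -0.5;0 0 0 0 1 8 -0.5"}}

```text
time: 17.23
eef_pos: [0.5769, 0.0089, 0.0381]
tcp_rot: [-0.132, 0.991, 0.0, -0.0]
contact_force: [0.1, 0.5, -0.1]
opening: 0.329
finger_force: 24.9
```

Free descent with no contact, so the disc is inside the pocket, about 1 mm above its floor. Release and rise.

Emit:
{"api": "send_rows", "payload": {"rows": "0 0 0 0 0 0.5 -0.5;0 0 0 0 0 0.5 -0.2;0 0 0 0 0 0.5 -0.1;0 0 0 0 0 0.5 -0.1;0 0 0 0 0 0.5 0.1"}}

```text
time: 17.85
eef_pos: [0.577, 0.0089, 0.0379]
tcp_rot: [-0.132, 0.991, -0.0, 0.0]
contact_force: [0.0, 1.4, -0.8]
opening: 0.549
finger_force: 0.0
```

Emit:
{"api": "send_rows", "payload": {"rows": "0 0 0 0 0 -5 0.2;0 0 0 0 0 -20 0.3;0 0 0 0 0 -70 0.3;0 0 0 0 0 -130 0.5;0 0 0 40 0 -190 0.7;0 0 0 80 -40 -240 0.7;0 0 0 80 -90 -240 0.7;0 0 0 80 -90 -240 0.7"}}

```text
time: 18.85
eef_pos: [0.5239, -0.1023, 0.2817]
tcp_rot: [-0.129, 0.992, -0.002, 0.003]
contact_force: [1.2, -0.2, -0.4]
opening: 0.851
finger_force: 0.0
```

```bash
python3 - <<'E'
from h import *
t=snap('top','t10.png');s=snap('side','s10.png');w=snap('wrist','w10.png')
for n,q,f in(('t',t,.022),('s',s,.022)):
  h=cv2.cvtColor(q['color'],cv2.COLOR_RGB2HSV)
  for nm,lo,hi in(('blue',(110,120,40),(130,255,255)),('amber',(8,200,120),(20,255,255))):
    m=cv2.inRange(h,lo,hi);k,l,S,c=cv2.connectedComponentsWithStats(m)
    print(n,nm,[(c[i].round(1).tolist(),S[i].tolist(),pix2w(q,*c[i],f).round(4).tolist()) for i in range(1,k) if S[i,4]>50])
for q in(t,s):print(look(q,'iron')[:1],look(q,'stand')[:1])
a=cv2.resize(t['color'][195:295,265:355],(450,500),interpolation=cv2.INTER_CUBIC);b=cv2.resize(s['color'][120:320,250:410],(320,400));b=np.vstack([b,np.zeros((100,320,3),np.uint8)])
cv2.imwrite('pics/seat2.png',np.hstack([a,b])[:,:,::-1]);plan([.475,-.19,.3])
E
```

```text
t blue [([304.5, 225.0], [297, 217, 16, 17, 227], [0.6588, 0.0326, 0.022])]
t amber [([314.0, 260.8], [308, 254, 13, 14, 142], [0.5778, 0.0112, 0.022])]
s blue [([285.6, 271.1], [277, 264, 18, 15, 223], [0.6594, 0.0349, 0.022])]
s amber []
[(0.39, [0.7725, 0.0392, 0.0163], [302.0, 177.0])] [(0.77, [0.5165, -0.2003, 0.0134], [410.0, 289.0])]
[(0.82, [0.4783, -0.1927, 0.1576], [390.0, 159.0])] [(0.87, [0.4807, -0.1979, 0.0115], [382.0, 211.0])]
turn [ 0.06 -0.07  0.05] shift [ 70.7 -76.4 -23. ] pos [ 0.523  -0.0977  0.277 ] t 19.2 F [-0.3 -0.7  1.1] open 0.851
```

View pics/seat2.png

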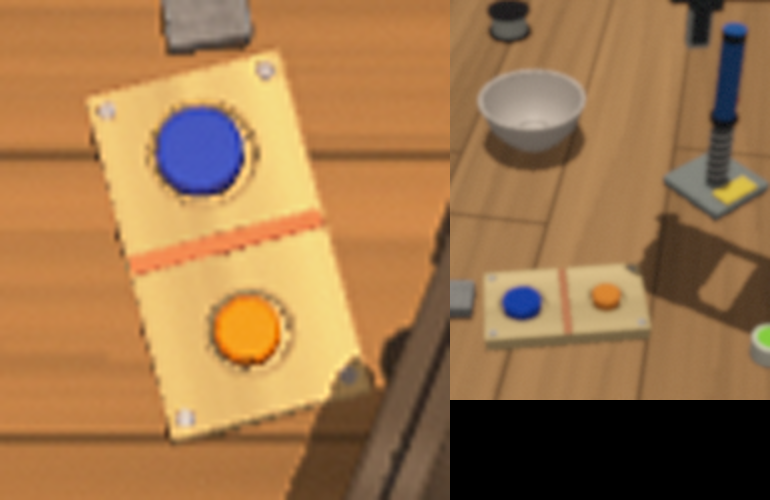

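Both rounds lie flat in their pockets: blue (200,150) and amber (248,328) in the crop. The iron is still in the stand. Locating the iron's axis from the first pictures.

```bash
python3 - <<'E'
from h import *
t=ctrl.read_camera('top');s=ctrl.read_camera('side')
for n,q,f,bx in(('t',t,'top1.png',(270,340,380,450)),('s',s,'side1.png',(120,230,350,420))):
  im=cv2.imread('pics/'+f);h=cv2.cvtColor(im,cv2.COLOR_BGR2HSV);m=np.zeros(h.shape[:2],np.uint8);a,b,c,d=bx
  m[a:b,c:d]=cv2.inRange(h,(100,110,30),(125,255,255))[a:b,c:d]
  k,l,S,cc=cv2.connectedComponentsWithStats(m)
  for i in range(1,k):
    if S[i,4]>40:print(n,'handle',cc[i].round(1),S[i])
  print(np.round(q['extrinsics'],3).tolist())
  for X in([.476,-.195],[.476,-.2],[.48,-.195]):print(X,[np.round(w2pix(q,np.array([*X,z])),1).tolist() for z in(.012,.095,.103,.15,.21)])
  m2=cv2.inRange(h[a:b,c:d],(20,200,150),(32,255,255));ys,xs=np.nonzero(m2);print('yellow',xs.mean()+c,ys.mean()+a)
# side: handle midline per row
rows=[(r,(np.nonzero(m[r])[0].min()+np.nonzero(m[r])[0].max())/2,np.ptp(np.nonzero(m[r])[0])) for r in range(128,186,6) if m[r].any()];print(rows)
E
```

```text
t handle [434.  298.6] [427 292  14  14 148]
[[0.001, -1.0, 0.001, 0.0], [-0.981, -0.001, -0.196, 0.604], [0.196, -0.001, -0.981, 0.927], [0.0, 0.0, 0.0, 1.0]]
[0.476, -0.195] [[408.6, 307.8], [416.5, 305.1], [417.4, 304.8], [422.6, 303.0], [430.2, 300.5]]
[0.476, -0.2] [[410.9, 307.8], [419.0, 305.1], [419.9, 304.8], [425.3, 303.0], [433.0, 300.5]]
[0.48, -0.195] [[408.5, 305.9], [416.5, 303.1], [417.3, 302.8], [422.5, 300.9], [430.1, 298.2]]
yellow 403.17857142857144 316.66517857142856
s handle [392.  135.2] [387 132  11   8  63]
s handle [388.8 160.5] [382 141  14  41 365]
[[-0.988, -0.157, 0.002, 0.589], [-0.106, 0.659, -0.745, 0.141], [0.116, -0.736, -0.667, 0.828], [0.0, 0.0, 0.0, 1.0]]
[0.476, -0.195] [[384.1, 211.7], [387.8, 182.4], [388.2, 179.4], [390.5, 161.1], [393.8, 135.9]]
[0.476, -0.2] [[384.2, 210.3], [387.9, 181.1], [388.3, 178.1], [390.6, 159.9], [393.9, 134.7]]
[0.48, -0.195] [[382.4, 211.5], [386.0, 182.3], [386.4, 179.3], [388.7, 161.0], [391.8, 135.8]]
yellow nan nan
[(134, np.float64(392.0), np.int64(10)), (146, np.float64(390.5), np.int64(9)), (152, np.float64(390.0), np.int64(8)), (158, np.float64(389.0), np.int64(8)), (164, np.float64(388.0), np.int64(8)), (170, np.float64(387.5), np.int64(7)), (176, np.float64(386.5), np.int64(9))]<stdin>:11: RuntimeWarning: Mean of empty slice.
  ret = ret.dtype.type(ret / rcount)
```

```bash
python3 - <<'E'
from h import *
plan([.4795,-.200,.28],down(np.deg2rad(2)))
E
```

```text
turn [ 0.03 -0.06 13.24] shift [ 69.  -87.   -2.8] pos [ 0.5232 -0.0979  0.2772] t 19.3 F [ 0.4 -0.5  0.7] open 0.846
```

Emit:
{"api": "send_rows", "payload": {"rows": "0 0 6.6 34 -43 -3 0.7;0 0 13.2 69 -87 -3 0.7;0 0 13.2 69 -87 -3 0.7;0 0 13.2 69 -87 -3 0.7;0 0 13.2 69 -87 -3 0.7;0 0 13.2 69 -87 -3 0.7"}}

```text
time: 20.05
eef_pos: [0.4798, -0.1998, 0.2807]
tcp_rot: [-0.018, 1.0, 0.0, -0.0]
contact_force: [0.3, -0.0, -0.8]
opening: 0.85
finger_force: 0.0
```

```bash
python3 - <<'E'
from h import *
w=snap('wrist','w11.png');h=cv2.cvtColor(w['color'],cv2.COLOR_RGB2HSV)
m=cv2.inRange(h,(100,110,20),(125,255,255));k,l,S,c=cv2.connectedComponentsWithStats(m)
for i in range(1,k):
  if S[i,4]>200:print(S[i],c[i].round(1))
print([np.round(w2pix(w,np.array([.4795,-.2,z])),1).tolist() for z in(.21,.15,.105)])
i=1+S[1:,4].argmax();mm=(l==i)
for r in range(S[i,1],S[i,1]+S[i,3],10):
  x=np.nonzero(mm[r])[0];print(r,x.min(),x.max(),end='; ')
plan([.4795,-.200,.173],down(np.deg2rad(2)))
E
```

```text
[ 289  196   43   47 1302] [311.1 218.5]
[ 285  237   50   49 1937] [309.1 260.5]
[510 350  39  32 837] [530.9 364.4]
[[316.8, 267.9], [317.0, 233.7], [317.1, 216.4]]
237 301 316; 247 288 330; 257 285 333; 267 285 333; 277 291 328; turn [ 0.01 -0.    0.06] shift [  0.3  -0.  107.8] pos [ 0.4798 -0.2     0.2808] t 20.1 F [-0.4  0.2  0.1] open 0.85
```

Emit:
{"api": "send_rows", "payload": {"rows": "0 0 0 2 -3 30 0.7;0 0 0 2 -3 70 0.7;0 0 0 2 -3 100 0.7;0 0 0 2 -3 108 0.7;0 0 0 2 -3 108 0.7;0 0 0 2 -3 108 0.7"}}

```text
time: 20.85
eef_pos: [0.4785, -0.2045, 0.1747]
tcp_rot: [-0.017, 1.0, -0.001, 0.001]
contact_force: [0.5, 0.1, -0.3]
opening: 0.847
finger_force: 0.0
```

```bash
python3 - <<'E'
from h import *
w=snap('wrist','w12.png');h=cv2.cvtColor(w['color'],cv2.COLOR_RGB2HSV)
m=cv2.inRange(h,(100,110,20),(125,255,255));k,l,S,c=cv2.connectedComponentsWithStats(m)
for i in range(1,k):
  if S[i,4]>200:print(S[i],c[i].round(1))
print([np.round(w2pix(w,np.array([.4775,-.203,z])),1).tolist() for z in(.21,.15,.105)])
plan([.4775,-.203,.173],down(np.deg2rad(2)))
E
```

```text
[ 278  242   83  127 6577] [318.3 305.6]
[ 269  370  101   69 5617] [318.9 405.7]
[[322.3, 420.7], [321.0, 309.4], [320.5, 267.2]]
turn [-0.11  0.15 -0.03] shift [0.9 1.5 1.7] pos [ 0.4785 -0.2045  0.1747] t 20.9 F [ 0.2 -0.5 -0.3] open 0.85
```

The handle is centred between the fingers (u≈318). Gripping.

Emit:
{"api": "send_rows", "payload": {"rows": "0 0 0 0 0 0 -0.6;0 0 0 0 0 0 -0.6;0 0 0 0 0 0 -0.6;0 0 0 0 0 0 -0.6;0 0 0 0 0 0 -0.6;0 0 0 0 0 0 -0.6;0 0 0 0 0 0 -0.6;0 0 0 0 0 0 -0.6", "grip_force": 70}}

```text
time: 21.9
eef_pos: [0.4778, -0.2042, 0.1734]
tcp_rot: [-0.017, 1.0, -0.0, 0.0]
contact_force: [-0.2, 0.2, 5.6]
opening: 0.287
finger_force: 68.6
```

Emit:
{"api": "send_rows", "payload": {"rows": "0 0 0 0 0 -5 -0.6;0 0 0 0 0 -20 -0.6;0 0 0 0 0 -50 -0.6;0 0 0 0 0 -85 -0.6;0 0 0 0 0 -110 -0.6;0 0 0 0 0 -110 -0.6;0 0 0 0 0 -110 -0.6"}}

```text
time: 22.78
eef_pos: [0.4769, -0.2036, 0.2816]
tcp_rot: [-0.017, 1.0, 0.001, -0.001]
contact_force: [0.1, 0.8, -2.0]
opening: 0.287
finger_force: 68.7
```

```bash
python3 - <<'E'
from h import *
s=snap('side','s13.png');print(look(s,'iron')[:2])
h=cv2.cvtColor(s['color'],cv2.COLOR_RGB2HSV)
st=ctrl.get_state();p=st['eef_pos']
print('tip expected px',w2pix(s,p+[0,0,-.153]),'flange',w2pix(s,p+[0,0,-.07]),'tube top',w2pix(s,np.array([.4785,-.2035,.095])))
u=int(w2pix(s,p+[0,0,-.1])[0])
for v in range(60,200,5):print(v,s['color'][v,u-8:u+9:4].tolist())
M=np.array([.617,.0205,.046]);th=np.pi/4
R1=down(np.deg2rad(2))*R.from_rotvec([0,-th,0])
for sg in(1,-1):
  R1=down(np.deg2rad(2))*R.from_rotvec([0,sg*th,0]);z=R1.as_matrix()[:,2];print(sg,z.round(3),(M-.153*z).round(4))
  plan(M-.153*z,R1)
E
```

```text
[(0.72, [0.4823, -0.1982, 0.2234], [391.0, 129.0])]
tip expected px (np.float64(389.2362299328887), np.float64(167.7329145245186)) flange (np.float64(393.600207514095), np.float64(133.45627657827464)) tube top (np.float64(386.85161735817326), np.float64(180.13025152761557))
60 [[92, 69, 44], [94, 74, 46], [75, 58, 40], [26, 27, 24], [26, 28, 26]]
65 [[95, 74, 47], [95, 74, 49], [76, 59, 42], [24, 21, 24], [21, 24, 24]]
70 [[67, 69, 40], [67, 68, 40], [54, 55, 32], [20, 25, 27], [26, 29, 27]]
75 [[62, 75, 45], [65, 78, 50], [53, 63, 43], [23, 24, 24], [38, 37, 36]]
80 [[63, 48, 26], [58, 44, 17], [50, 39, 27], [24, 25, 25], [29, 28, 28]]
85 [[62, 47, 26], [61, 48, 24], [50, 39, 23], [19, 20, 23], [22, 23, 21]]
90 [[62, 47, 24], [65, 51, 27], [50, 44, 44], [27, 27, 28], [18, 20, 19]]
95 [[62, 49, 25], [61, 49, 26], [38, 38, 45], [27, 24, 26], [27, 29, 28]]
100 [[60, 50, 26], [64, 50, 30], [48, 54, 65], [51, 48, 48], [20, 21, 24]]
105 [[63, 49, 24], [59, 47, 22], [52, 60, 69], [42, 43, 40], [16, 19, 23]]
110 [[64, 47, 26], [62, 47, 28], [66, 66, 73], [31, 29, 28], [32, 33, 31]]
115 [[13
[... 1011 characters left out ...]
 78], [155, 114, 74], [153, 112, 70]]
180 [[49, 44, 39], [45, 41, 38], [112, 84, 57], [159, 119, 76], [153, 114, 73]]
185 [[43, 42, 37], [42, 40, 38], [96, 79, 66], [161, 119, 77], [155, 115, 74]]
190 [[52, 50, 47], [60, 53, 52], [118, 94, 72], [162, 120, 76], [153, 112, 73]]
195 [[61, 56, 53], [61, 59, 55], [134, 103, 76], [155, 115, 74], [154, 114, 73]]
1 [-0.707 -0.025 -0.707] [0.7251 0.0243 0.1542]
turn [ 0.13 44.84 -0.  ] shift [-256.3  218.9  126.4] pos [ 0.4767 -0.2035  0.2808] t 22.875 F [-0.2 -0.3 -0.9] open 0.282
-1 [ 0.707  0.025 -0.707] [0.5089 0.0167 0.1542]
turn [  0.09 -45.16  -0.09] shift [-40.  218.7 127. ] pos [ 0.4767 -0.2035  0.2808] t 22.875 F [-0.2 -0.3 -0.9] open 0.282
```

The iron is out (tip at about v=163, above the tube top at v=180) and firmly held. Moving over the jig and tilting.

Emit:
{"api": "send_rows", "payload": {"rows": "0 0 0 0 15 0 -0.6;0 -5 0 -3 50 0 -0.6;0 -12 0 -8 95 0 -0.6;0 -20 0 -15 140 0 -0.6;0 -28 0 -22 180 0 -0.6;0 -36 0 -32 205 0 -0.6;0 -42 0 -40 219 0 -0.6;0 -45 0 -40 219 0 -0.6"}}

```text
time: 23.88
eef_pos: [0.5087, 0.0186, 0.2809]
tcp_rot: [-0.017, 0.924, 0.008, 0.382]
contact_force: [-0.2, 0.4, -1.1]
opening: 0.289
finger_force: 69.0
```

Emit:
{"api": "send_rows", "payload": {"rows": "0 0 0 0 0 0 -0.6;0 0 0 0 0 0 -0.6"}}

```text
time: 24.12
eef_pos: [0.5099, 0.0165, 0.2828]
tcp_rot: [-0.016, 0.924, 0.007, 0.382]
contact_force: [-0.1, 1.1, -0.4]
opening: 0.288
finger_force: 69.0
```

```bash
cat > chk.py <<'E'
from h import *
M=np.array([.6175,.0201,.046]);th=np.pi/4
R1=down(np.deg2rad(2))*R.from_rotvec([0,-th,0]);z=R1.as_matrix()[:,2]
plan(M-.153*z,R1)
st=ctrl.get_state();T=R.from_quat(st['tcp_rot']).as_matrix();tip=st['eef_pos']+.153*T[:,2];print('tip est',tip.round(4),'tilt',np.rad2deg(np.arccos(-T[2,2])).round(1))
import sys
for n in('top','side'):
    q=ctrl.read_camera(n);cv2.imwrite(f'pics/{n}_{sys.argv[1]}.png',q['color'][:,:,::-1]);print(n,'iron',look(q,'iron')[:1],'tip px',np.round(w2pix(q,tip),1),'grip px',np.round(w2pix(q,st['eef_pos']),1))
    h=cv2.cvtColor(q['color'],cv2.COLOR_RGB2HSV)
    # copper/grey shaft profile along estimated axis, colour at distances from tip
    for d in(-15,-8,-3,3,10,30,50,70,79,90,105): 
        u,v=np.round(w2pix(q,tip-T[:,2]*d/1000)).astype(int);print(d,(u,v),q['color'][v,u].tolist(),end=' ')
    print()
E
python3 chk.py a
```

```text
turn [-0.01 -0.05 -0.03] shift [91.2 -0.2 90.6] pos [0.5099 0.0165 0.2828] t 24.125 F [-0.1  1.1 -0.4] open 0.288
tip est [0.6179 0.0203 0.1745] tilt 44.9
top iron [(0.94, [0.5336, 0.02, 0.2781], [307.0, 262.0])] tip px [308.5 226.6] grip px [309.2 275.7]
-15 (np.int64(308), np.int64(223)) [67, 84, 185] -8 (np.int64(309), np.int64(224)) [65, 83, 184] -3 (np.int64(309), np.int64(226)) [71, 84, 179] 3 (np.int64(309), np.int64(227)) [88, 84, 176] 10 (np.int64(309), np.int64(229)) [112, 82, 103] 30 (np.int64(309), np.int64(235)) [142, 125, 115] 50 (np.int64(309), np.int64(241)) [67, 53, 44] 70 (np.int64(309), np.int64(247)) [59, 73, 120] 79 (np.int64(309), np.int64(250)) [59, 73, 120] 90 (np.int64(309), np.int64(254)) [59, 73, 120] 105 (np.int64(309), np.int64(259)) [58, 73, 119] 
side iron [(0.67, [0.5497, 0.0229, 0.2527], [346.0, 176.0])] tip px [306.1 208.3] grip px [372.9 159.8]
-15 (np.int64(300), np.int64(213)) [176, 132, 86] -8 (np.int64(303), np.int64(211)) [158, 118, 77] -3 (np.int64(305), np.int64(209)) [143, 104, 66] 3 (np.int64(307), np.int64(207)) [148, 103, 66] 10 (np.int64(310), np.int64(205)) [142, 98, 66] 30 (np.int64(318), np.int64(200)) [130, 108, 88] 50 (np.int64(326), np.int64(194)) [123, 104, 90] 70 (np.int64(335), np.int64(187)) [28, 23, 27] 79 (np.int64(339), np.int64(185)) [23, 50, 83] 90 (np.int64(344), np.int64(181)) [26, 55, 91] 105 (np.int64(350), np.int64(176)) [27, 54, 95]
```

The iron lies along the tool axis, tip about 6 mm nearer the gripper than assumed. Lowering over the jig's middle.

Emit:
{"api": "send_rows", "payload": {"rows": "0 0 0 12 0 12 -0.6;0 0 0 35 0 35 -0.6;0 0 0 60 0 62 -0.6;0 0 0 80 0 84 -0.6;0 0 0 91 0 96 -0.6;0 0 0 91 0 96 -0.6;0 0 0 91 0 96 -0.6;0 0 0 91 0 96 -0.6"}}

```text
time: 25.32
eef_pos: [0.5142, 0.0162, 0.1518]
tcp_rot: [-0.016, 0.923, 0.006, 0.384]
contact_force: [0.3, -0.2, -0.7]
opening: 0.291
finger_force: 69.0
```

Emit:
{"api": "send_rows", "payload": {"rows": "0 0 0 0 0 0 -0.6;0 0 0 0 0 0 -0.6;0 0 0 0 0 0 -0.6;0 0 0 0 0 0 -0.6"}}

```text
time: 25.82
eef_pos: [0.5136, 0.0164, 0.1506]
tcp_rot: [-0.016, 0.924, 0.007, 0.383]
contact_force: [0.3, -0.1, -1.1]
opening: 0.285
finger_force: 69.0
```

```bash
python3 chk.py b; python3 - <<'E'
from h import *
s=ctrl.read_camera('side');t=ctrl.read_camera('top')
h=cv2.cvtColor(s['color'],cv2.COLOR_RGB2HSV)
for nm,lo,hi in(('blue',(110,120,40),(130,255,255)),('amber',(8,200,120),(20,255,255))):
    m=cv2.inRange(h,lo,hi);k,l,S,c=cv2.connectedComponentsWithStats(m);print(nm,[(c[i].round(1).tolist(),S[i].tolist()) for i in range(1,k) if S[i,4]>50])
for n in('flux_pot','hoop','brush','bowl'):print(n,look(s,n)[:1])
E
```

```text
turn [-0.03  0.   -0.03] shift [ 0.4  0.1 -5.5] pos [0.5136 0.0164 0.1506] t 25.825 F [ 0.3 -0.1 -1.1] open 0.285
tip est [0.6217 0.0201 0.0425] tilt 45.0
top iron [(0.7, [0.5361, 0.0216, 0.1432], [308.0, 272.0])] tip px [309.9 239.3] grip px [310.6 283.1]
-15 (np.int64(310), np.int64(236)) [230, 185, 112] -8 (np.int64(310), np.int64(237)) [236, 194, 116] -3 (np.int64(310), np.int64(239)) [231, 183, 109] 3 (np.int64(310), np.int64(240)) [187, 137, 82] 10 (np.int64(310), np.int64(242)) [165, 101, 71] 30 (np.int64(310), np.int64(247)) [148, 130, 120] 50 (np.int64(310), np.int64(252)) [107, 92, 83] 70 (np.int64(310), np.int64(258)) [60, 75, 122] 79 (np.int64(310), np.int64(260)) [61, 74, 120] 90 (np.int64(310), np.int64(264)) [58, 72, 118] 105 (np.int64(310), np.int64(268)) [57, 72, 118] 
side iron [(0.7, [0.5515, 0.0237, 0.121], [342.0, 236.0])] tip px [305.5 260.7] grip px [364.7 223.4]
-15 (np.int64(300), np.int64(264)) [213, 188, 136] -8 (np.int64(303), np.int64(262)) [211, 182, 131] -3 (np.int64(304), np.int64(261)) [200, 161, 113] 3 (np.int64(307), np.int64(260)) [172, 119, 81] 10 (np.int64(309), np.int64(258)) [159, 118, 82] 30 (np.int64(316), np.int64(254)) [140, 127, 112] 50 (np.int64(324), np.int64(249)) [126, 115, 105] 70 (np.int64(331), np.int64(245)) [32, 32, 32] 79 (np.int64(335), np.int64(242)) [24, 59, 101] 90 (np.int64(339), np.int64(240)) [24, 56, 97] 105 (np.int64(345), np.int64(236)) [29, 58, 101] 
blue [([285.6, 271.1], [277, 264, 18, 15, 221])]
amber [([328.5, 269.6], [323, 265, 11, 9, 64])]
flux_pot [(0.83, [0.4171, 0.0482, 0.0256], [410.0, 290.0])]
hoop [(0.67, [0.7205, 0.2416, 0.013], [223.0, 361.0])]
brush [(0.64, [0.7775, 0.0442, 0.0169], [227.0, 269.0])]
bowl [(0.88, [0.7178, -0.2914, 0.0367], [290.0, 170.0])]
```

The tip is about 30 mm over the jig's middle, tilted 45°, and the rounds and bystanders haven't moved. Handing in.

```bash
python3 -c "
from plant import ctrl
print(ctrl.sign_off())"
```

```text
the job is handed in; nothing more can be done
None
```

I handed the job in with both glass rounds flat in their pockets and the iron held at 45°, its tip about 3 cm above the middle of the jig. The blue round dropped about 6 mm into its pocket on release because the fingertips met the jig top first. The hand-in gave no verdict.

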